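Hold the dish up on the tray's lift key

TASK

Pull the tray of the white dish unit out to its stop, let go of its handle, then push the spring-loaded key in front of the well with the petri dish half-way down (10 mm of its 20 mm, the black line round the key level with the deck) and keep it held there, so that the dish stands raised but still in its well. Never push that key close to the end of its travel, which would lift the dish out of its well, leave the other key with the stopper alone, and do not shift the things standing around. The program finishes while still holding the key half-way, without letting go.

Things in the scene. Friction and masses are not known exactly. Their poses are not given: they have to be found in the camera images.
- unit: white metal dish unit fixed on the desk on the robot's left, 160 (x) x 172 (y) x 90 mm high, open at the front; origin at the centre of its underside on the desk, +x from its front to its back, +y to its left as seen from its front, z up. Its one tray slides out of the front along -x. Its front edge is at x = -80 mm.
- tray_handle (a point): middle of the straight bar of the tray's steel handle: bar 10 mm thick, parallel to the unit's y, clear for 90 mm, 45 mm in front of the tray's front panel, 46 mm above the desk (free above and below). Axes as the unit's. Moves with the tray.
- tray (a joint): how far the tray is out, in m: 0 in, 0.125 at its stop; slides with about 2.5 N of friction and stays where it is left.
- deck_mid (a point): middle of the tray's metal deck, on its top face, 50 mm above the desk; axes as the unit's; moves with the tray. The front panel's top is 4 mm above the deck and its inner face 31 mm in front of the keys' centres.
- key_left_top (a point): centre of the top face of the left key, a white upright block 22 (along x) x 28 (along y) mm whose flat top stands 22 mm above the deck (72 mm above the desk) when up. A thin black line runs round it 12 mm below its top; it reaches the deck when the key is 10 mm down. The key is 56 mm in front of the centre of the well it works; it is hidden under the roof while the tray is in. Key left is on the unit's +y side of the tray.
- key_right_top (a point): centre of the top face of the right key, a white upright block 22 (along x) x 28 (along y) mm whose flat top stands 22 mm above the deck (72 mm above the desk) when up. A thin black line runs round it 12 mm below its top; it reaches the deck when the key is 10 mm down. The key is 56 mm in front of the centre of the well it works; it is hidden under the roof while the tray is in. Key right is on the unit's -y side of the tray.
- key_left (a joint): value of the left key in m: 0 up, grows as it is pushed down, 0.020 fully down. The spring takes about 3 N to start, 6 N at 0.010 and 9 N at 0.020, and sends it back up when let go. The lift plate under the well behind it rises by the same amount.
- key_right (a joint): value of the right key in m: 0 up, grows as it is pushed down, 0.020 fully down. The spring takes about 3 N to start, 6 N at 0.010 and 9 N at 0.020, and sends it back up when let go. The lift plate under the well behind it rises by the same amount.
- well_left (a point): centre of the left round well (diameter 66 mm, through the deck) at the height of its lift plate when down, 16 mm below the deck; moves with the tray, not with the plate. The well lies behind the left key.
- well_right (a point): the same for the right well, behind the right key.
- tube_rack_a: foremost of three white tube racks standing fixed on a blue shaker on the next bench, an obstacle: together they fill about 0.42 to 0.80 m ahead of the robot and from straight ahead to 0.3 m to its right, up to 0.23 m above the desk. The arm starts on that side and must pass over or in front of them.
- dish: flat round clear petri dish, diameter 60, 14 high, loose in one of the two wells (either); origin at the centre of its underside. When down its lid is 2 mm below the deck.
- stopper: round rubber stopper, diameter 35, 26 high, loose in the other well; origin at the centre of its underside.
- pad: yellow pad of notes, 66x66x13, lying on the unit's roof; a bystander, origin at the centre of its underside
- amber: brown screw-cap bottle, diameter 46, 88 high; a bystander, origin at the centre of its underside
- tape: roll of green tape lying flat, 62x65x19; a bystander, origin at the centre of its underside
- forceps_1: steel forceps lying flat, 16x127x8; a bystander, origin at the centre of its underside
- timer: small white countdown timer with three keys, 62x68x19, left of the tray; a bystander, origin at the centre of its underside

How it is judged:
On the way:
1. the tray is pulled out to its stop (within 6 mm), both keys still up (value of joint tray above 0.119 m and value of joint each of key_left, key_right below 0.004 m), for 0.2 s.
At the end, for the whole second after the job is handed in: Tray within 6 mm of its stop; the key in front of the dish's well held 7 to 13 mm down by the gripper (the fingers carry more than 2 N); the other key up (less than 3 mm); the dish level and within 10 mm of its well's centre, raised about 10 mm; the stopper still in its well (value of joint tray above 0.119 m and ((value of joint key_left between 0.007 and 0.013 m and value of joint key_right below 0.003 m and horizontal distance between dish and well_left below 0.01 m and horizontal distance between stopper and well_right below 0.025 m) or (value of joint key_right between 0.007 and 0.013 m and value of joint key_left below 0.003 m and horizontal distance between dish and well_right below 0.01 m and horizontal distance between stopper and well_left below 0.025 m)) and z of dish in the frame of deck_mid between -0.01 and -0.002 m and angle between dish's own z axis and vertical below 0.12 rad and contact force between the fingers and anything else above 2 N); the arm keeps its last pose, push and grip.
It fails at once if the dish is lifted 17 mm or more (key pushed nearly to its end) (z of dish in the frame of deck_mid above 0.001 m).
It fails at once if the stopper is lifted 6 mm or more (wrong key pushed) (z of stopper in the frame of deck_mid above -0.01 m).
It fails at once if a bystander is shifted by more than 20 mm (distance of any of pad, amber, tape, forceps_1, timer from where it was at the start of the episode above 0.02 m).
It also fails if it takes over 45 s, if anything falls off the work surface, if the arm or the gripper's body presses on something with over 40 N, if the wrist force passes 120 N, or if a joint passes its speed limit or range.

ROBOT

A 6-joint arm with a two-finger parallel gripper is mounted at the origin on a cart in front of the work surface, level with it; the furniture and walls round the work are solid. World frame = base frame: x ahead of the robot, y to its left, z up, the work surface at z = 0. Lengths are in m, angles in rad, forces in N, time in s.
With the tool pointing down it reaches from about 0.25 to 0.775 m from the base axis. Payload 4 kg.
Tool frame: the origin (TCP) lies at the very end of the fingers, on their centre line; the grasp point (between the pads) lies 19 mm behind it; z points along the fingers, y is the line along which they close (so a half turn about z gives the same grasp; the last joint's range is limited). The gripper opens to 85 mm and grips with 20 to 120 N. Pads are 22 mm wide; open, the fingers measure 114 mm over their backs; the gripper's body (76 mm by 85 mm) begins 54 mm behind the grasp point. The pads swing forward as they close: fully open they stand 13 mm farther back than shut.
Start: joints at [1.132, 0.087, 1.371, -0, 1.684, -0.103], TCP at [0.181, 0.519, 0.231] pointing down, gripper open.
Joint ranges: [-3.1, 3.1], [-0.76, 2.03], [0.27, 2.55], [-1.08, 4.22], [0.17, 2.65], [-2.57, 2.57]. Speed limits (rad/s): [2.79, 2.79, 3.14, 3.14, 3.14, 3.14].

INTERFACE

Orientations are given as a rotation vector (axis times angle).
In Python, from rig import get_obs, grab_frame, camera_model, hand_in gives the robot as it stands.
- The arm moves only by the tool drive_tool, never from a script. Its argument "commands" is a list of rows, each an object with "rotation": the turn, a rotation vector about the tool's x, y, z scaled (see below), a list of three; "travel": the shift along the tool's x, y, z scaled (see below), a list of three; "fingers": the closure, from 0 (fully open) to 1 (shut). A call has 1 to 10 rows; each row shifts and turns the commanded pose from where the row before left it, along the tool's axes as they then stand; what a row does not reach is not made up. The controller multiplies each number of a shift by 20 mm and each number of a turn by 0.08 rad. A row lasts 1/12 s, in which the tool goes at most 41.7 mm and 7.16 degrees, less where a joint would pass 70% of its speed; a pose out of reach is approached as far as the arm can. A call with a number of a shift or a turn outside -1 to 1 is refused whole. A call with a gripper value outside its range is refused whole. The fingers move at their own pace and stop on an object; "newtons" is the grip in N (left out, the last holds). Time passes only in rows, so rows that do not move let the fingers close. It gives the time, the measured TCP pose, the force and the opening at its end, in the units of the state.
- get_obs(): the state, without advancing time (a new reading comes with each control period).
- grab_frame(name): name is "scene" or "top" or "wrist"; returns the picture (400x640x3 uint8, red, green, blue); there is no depth.
- camera_model(name): a dict with "K" (3x3 intrinsics, pixels), "k1" (the pictures are not rectified: a ray, as slopes to the right and down, at radius r is drawn at 1 + k1 r^2 times it, then the intrinsics apply), "rvec" (rotation vector, rad) and "tvec" (3), from world to camera coordinates, as OpenCV has them. Camera axes: x right, y down, z forward; pixel columns grow to the right and rows downward; lengths in m; the calibration is good to about 2 mm. A picture is of the moment at which its call begins: read the wrist's pose just before it. camera_model takes no time and is no camera call; for the wrist camera it gives the pose at the moment of the call.
- hand_in(): hands the job in, once; it reports no verdict.
The state is a dict: "time_s": time; "joint_pos": joint angles; "dq": joint speeds; "effort": joint torques, N m; "eef_pos": TCP position; "tcp_rot": TCP orientation; "force": force on the tool from outside, world axes, zero at the start; "wrist_torque": the same for the moment, N m; "opening": finger opening in m.
Only numpy, scipy, OpenCV 4.12 (cv2) and the standard library are available. Lean on these libraries where they do the work, as an engineer would, in place of code of your own. Each camera call takes 0.05 s, during which the arm holds its last target. There are 200 camera calls.

## Working session

There is one attempt and no reset: what is moved stays moved. The work goes in short steps, Python scripts to look and compute and a tool call to move; the robot and the scene stay as the last step left them, time stands still between calls to the robot, and variables do not carry over. Pictures are saved under pics/ and viewed, on a budget of 10 in all, crops included, one or two more only if the job needs it, and the job is handed in when it is done.

Besides the shell and the picture viewer there is one more tool, called after "Request:" as name(argument=value, ...) on one line, values as JSON. drive_tool: Moves the arm, as the interface text tells. Its arguments: {"type":"object","properties":{"commands":{"type":"array"},"newtons":{"type":"number"}},"required":["commands"]}

```bash
mkdir -p pics; cat > h.py <<'E'
import numpy as np, cv2
from rig import *
def cam(n):
    m=camera_model(n); R=cv2.Rodrigues(np.array(m['rvec'],float))[0]; return np.array(m['K']),float(m['k1']),R,np.array(m['tvec'],float).ravel()
def ray(c,u,v):
    K,k1,R,t=c
    d=np.array([k1,0,0,0.]) 
    p=cv2.undistortPoints(np.array([[[u,v]]],float),K,d)[0,0]
    return -R.T@t, R.T@np.array([p[0],p[1],1])
def onz(c,u,v,z):
    o,d=ray(c,u,v); return o+d*(z-o[2])/d[2]
def proj(c,P):
    K,k1,R,t=c
    return cv2.projectPoints(np.array(P,float).reshape(-1,3),cv2.Rodrigues(R)[0],t,K,np.array([k1,0,0,0.]))[0][:,0]
def tri(obs):
    A=np.zeros((3,3));b=np.zeros(3)
    for c,u,v in obs:
        o,d=ray(c,u,v);d=d/np.linalg.norm(d);M=np.eye(3)-np.outer(d,d);A+=M;b+=M@o
    return np.linalg.solve(A,b)
def save(n,f):
    im=grab_frame(n);cv2.imwrite(f'pics/{f}.png',im[:,:,::-1]);return im
E
python3 - <<'E'
from h import *
for n in('scene','top','wrist'):
    c=cam(n);print(n,c[0].tolist(),c[1],(-c[2].T@c[3]).round(3),c[2][2].round(2))
save('scene','s0');save('top','t0')
o=get_obs();print(o)
E
```

```text
scene [[487.9054664188196, 0.0, 312.73052371513734], [0.0, 487.9054664188196, 204.9560096058057], [0.0, 0.0, 1.0]] 0.019676042110657634 [0.167 0.974 1.065] [ 0.31 -0.57 -0.76]
top [[484.86631124179223, 0.0, 326.51623073514503], [0.0, 484.86631124179223, 199.87331349606168], [0.0, 0.0, 1.0]] -0.01988133766861185 [0.315 0.232 1.481] [ 0.18 -0.   -0.98]
wrist [[350.4300730841727, 0.0, 321.1897054429518], [0.0, 350.4300730841727, 197.39772140681043], [0.0, 0.0, 1.0]] -0.04962726636579973 [0.118 0.541 0.374] [ 0.25 -0.09 -0.96]
{'time_s': 0.1, 'joint_pos': array([ 1.13192100e+00,  8.79246592e-02,  1.37213554e+00,  9.58096432e-06,
        1.68359524e+00, -1.03124528e-01]), 'dq': array([-0.00121165, -0.00274373, -0.0035502 , -0.00064421, -0.00079316,
        0.00028733]), 'effort': array([ 2.71192963e-03, -3.53015041e+01, -3.14218891e+01, -1.95508137e-04,
        7.87858997e-03, -1.14206788e-06]), 'eef_pos': array([0.18103372, 0.51887278, 0.23021591]), 'tcp_rot': array([-0.5248267 , -3.09687338,  0.0031174 ]), 'force': array([-0.19165489,  0.06778962,  0.69909786]), 'wrist_torque': array([ 0.02029639,  0.05108765, -0.0022497 ]), 'opening': 0.08520592416147345}
```

View pics/s0.png

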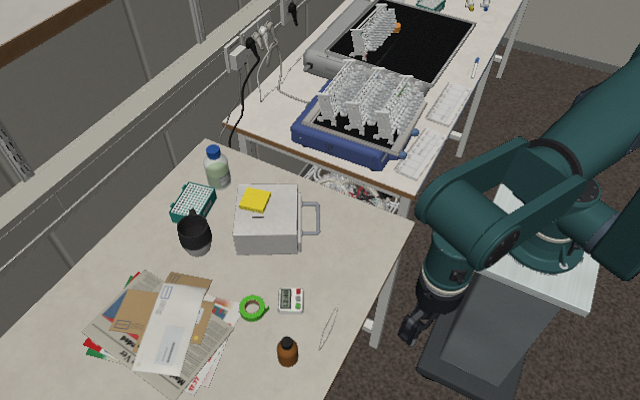

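View pics/t0.png

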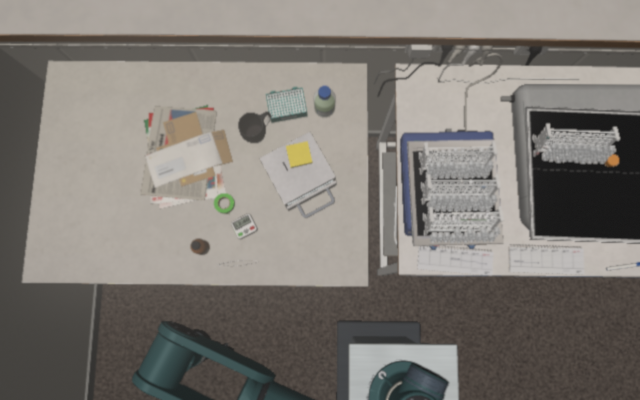

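The unit is in the middle of both views. In top its handle bar runs from about (303,215) to (334,203), and in scene it sits near (318,218). The timer, tape, amber bottle and forceps are to its left.

```bash
python3 - <<'E'
from h import *
t=cv2.imread('pics/t0.png')[120:230,250:350];s=cv2.imread('pics/s0.png')[165:275,225:325]
r=lambda a:cv2.resize(a,None,fx=4,fy=4,interpolation=cv2.INTER_CUBIC)
cv2.imwrite('pics/c0.png',np.hstack([r(t),r(s)]))
c=cam('top')
for u,v,z in[(302,215,.046),(334,203,.046),(317,209.5,.046),(263,167,.09),(312,135,.09),(335,178,.09),(289,205,.09)]:print(u,v,onz(c,u,v,z).round(3))
E
```

```text
302 215 [0.526 0.302 0.046]
334 203 [0.563 0.207 0.046]
317 209.5 [0.543 0.258 0.046]
263 167 [0.661 0.418 0.09 ]
312 135 [0.761 0.275 0.09 ]
335 178 [0.63  0.205 0.09 ]
289 205 [0.548 0.338 0.09 ]
```

View pics/c0.png

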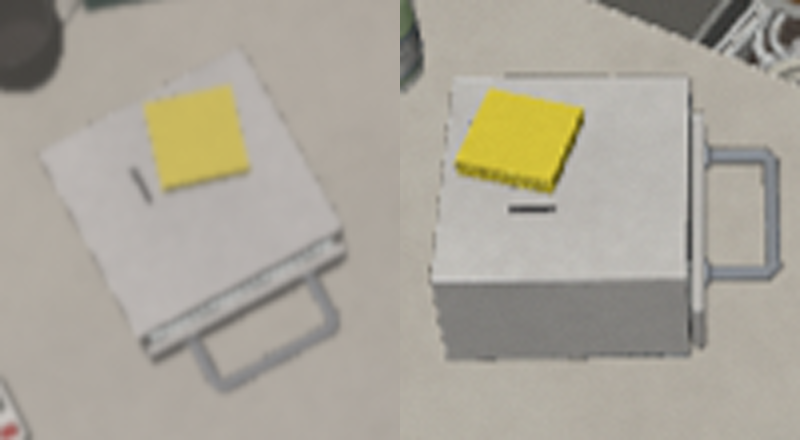

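```bash
python3 - <<'E'
from h import *
t,s=cam('top'),cam('scene')
for n,a,b in[('barL',(305.5,216.5),(318.2,233)),('barR',(333.7,201.2),(318.2,203)),('rBL',(260,158.8),(233,235)),('rBR',(310,132),(238.7,184.2)),('rFR',(336,177.5),(297.5,184.2)),('rFL',(285.7,204.5),(297,235.5))]:
    P=tri([(t,*a),(s,*b)]);print(n,P.round(4),proj(t,P).round(1),proj(s,P).round(1))
E
```

```text
barL [0.5206 0.2915 0.0393] [[305.6 217. ]] [[317.6 232.8]]
barR [0.5662 0.2073 0.0482] [[333.9 201.8]] [[317.6 202.8]]
rBL [0.6877 0.4283 0.0834] [[260.  158.8]] [[233. 235.]]
rBR [0.7708 0.2806 0.0865] [[310.  132.1]] [[238.6 184.2]]
rFR [0.6322 0.2018 0.0839] [[336.1 177.7]] [[297.3 184.1]]
rFL [0.5506 0.3488 0.0765] [[285.8 204.9]] [[296.6 235.4]]
```

Unit yaw is about 29.4° and the bar's middle about (0.543, 0.250, 0.046), which agrees with the sizes given. I'll turn the tool so that tool y lies along unit x, then move above the handle.

Request:
drive_tool(commands=[{"rotation": [0,0,1],"travel": [0,0,0],"fingers": 0.6},{"rotation": [0,0,1],"travel": [0,0,0],"fingers": 0.6},{"rotation": [0,0,1],"travel": [0,0,0],"fingers": 0.6},{"rotation": [0,0,1],"travel": [0,0,0],"fingers": 0.6},{"rotation": [0,0,1],"travel": [0,0,0],"fingers": 0.6},{"rotation": [0,0,1],"travel": [0,0,0],"fingers": 0.6},{"rotation": [0,0,1],"travel": [0,0,0],"fingers": 0.6},{"rotation": [0,0,1],"travel": [0,0,0],"fingers": 0.6},{"rotation": [0,0,1],"travel": [0,0,0],"fingers": 0.6},{"rotation": [0,0,0.03],"travel": [0,0,0],"fingers": 0.6}])

```text
time_s: 0.93
eef_pos: [0.1811, 0.519, 0.2306]
tcp_rot: [1.588, 2.711, -0.002]
force: [-1.0, 0.2, 0.3]
opening: 0.0347
```

Request:
drive_tool(commands=[{"rotation": [0,0,0],"travel": [-1,0.45,0],"fingers": 0.6},{"rotation": [0,0,0],"travel": [-1,0.45,0],"fingers": 0.6},{"rotation": [0,0,0],"travel": [-1,0.45,0],"fingers": 0.6},{"rotation": [0,0,0],"travel": [-1,0.45,0],"fingers": 0.6},{"rotation": [0,0,0],"travel": [-1,0.45,0],"fingers": 0.6},{"rotation": [0,0,0],"travel": [-1,0.45,0],"fingers": 0.6},{"rotation": [0,0,0],"travel": [-1,0.45,0],"fingers": 0.6},{"rotation": [0,0,0],"travel": [-1,0.45,0],"fingers": 0.6},{"rotation": [0,0,0],"travel": [-1,0.45,0],"fingers": 0.6},{"rotation": [0,0,0],"travel": [-1,0.45,0],"fingers": 0.6}])

```text
time_s: 1.77
eef_pos: [0.3584, 0.3883, 0.2309]
tcp_rot: [-1.583, -2.714, 0.001]
force: [0.2, 0.6, -0.8]
opening: 0.0341
```

Request:
drive_tool(commands=[{"rotation": [0,0,0],"travel": [-1,0.45,0],"fingers": 0.6},{"rotation": [0,0,0],"travel": [-1,0.45,0],"fingers": 0.6},{"rotation": [0,0,0],"travel": [-1,0.45,0],"fingers": 0.6},{"rotation": [0,0,0],"travel": [-1,0.45,0],"fingers": 0.6},{"rotation": [0,0,0],"travel": [-1,0.45,0],"fingers": 0.6},{"rotation": [0,0,0],"travel": [-1,0.45,0],"fingers": 0.6},{"rotation": [0,0,0],"travel": [-1,0.45,0],"fingers": 0.6},{"rotation": [0,0,0],"travel": [-1,0.45,0],"fingers": 0.6},{"rotation": [0,0,0],"travel": [-1,0.4,0],"fingers": 0.6},{"rotation": [0,0,0],"travel": [-0.6,0.2,0],"fingers": 0.6}])

```text
time_s: 2.6
eef_pos: [0.5265, 0.2615, 0.2305]
tcp_rot: [-1.585, -2.712, 0.002]
force: [-0.2, 0.4, 0.0]
opening: 0.0343
```

```bash
python3 - <<'E'
from h import *
import pickle
c=cam('wrist');save('wrist','w0');pickle.dump(c,open('w0.pkl','wb'))
o=get_obs();R=cv2.Rodrigues(o['tcp_rot'])[0];print(o['eef_pos'],R.round(3),(-c[2].T@c[3]))
print(proj(c,[[.543,.25,.046],[.5206,.2915,.046],[.5662,.2073,.046]]))
E
```

```text
[0.52751611 0.26022004 0.23040961] [[-0.489  0.872  0.   ]
 [ 0.872  0.489 -0.002]
 [-0.002 -0.001 -1.   ]] [0.49328939 0.31964453 0.37390041]
[[330.99586898 192.63522366]
 [332.27388712 143.67397387]
 [329.88874909 239.48900307]]
```

View pics/w0.png

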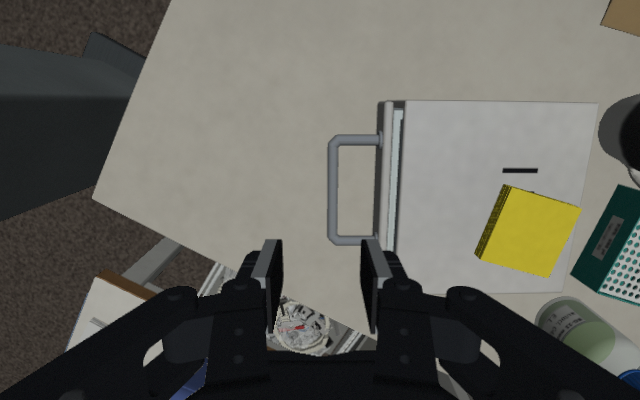

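The bar is at column 333, rows 137–242, and lies vertical in the image, so the yaw is right. It is within 2 px of where I predicted it.

```bash
python3 - <<'E'
from h import *
import pickle
c=pickle.load(open('w0.pkl','rb'))
m=onz(c,333,190,.046);print(m, onz(c,333,140,.046)-onz(c,333,240,.046))
print('tri',tri([(c,333,190),(cam('scene'),318.2,218)]), tri([(c,333,190),(cam('top'),319.6,208.9)]))
o=get_obs();R=cv2.Rodrigues(o['tcp_rot'])[0]
print((R.T@(m-o['eef_pos'])/.02).round(2))
E
```

```text
[0.54337842 0.25322805 0.046     ] [-0.04970411  0.0864312   0.        ]
tri [0.54172234 0.25273583 0.04666301] [0.54638205 0.25002675 0.03038876]
[-0.68  0.53  9.22]
```

Request:
drive_tool(commands=[{"rotation": [0,0,0],"travel": [-0.7,0.53,0],"fingers": 0.6},{"rotation": [0,0,0],"travel": [0,0,1],"fingers": 0.6},{"rotation": [0,0,0],"travel": [0,0,1],"fingers": 0.6},{"rotation": [0,0,0],"travel": [0,0,1],"fingers": 0.6},{"rotation": [0,0,0],"travel": [0,0,1],"fingers": 0.6},{"rotation": [0,0,0],"travel": [0,0,1],"fingers": 0.6},{"rotation": [0,0,0],"travel": [0,0,1],"fingers": 0.6},{"rotation": [0,0,0],"travel": [0,0,0],"fingers": 0.6}])

```text
time_s: 3.32
eef_pos: [0.5375, 0.2556, 0.1059]
tcp_rot: [-1.58, -2.707, 0.012]
force: [-1.3, -0.5, -1.4]
opening: 0.0342
```

Request:
drive_tool(commands=[{"rotation": [0,0,0],"travel": [0,0,0.5],"fingers": 0.6},{"rotation": [0,0,0],"travel": [0,0,0.5],"fingers": 0.6},{"rotation": [0,0,0],"travel": [0,0,0.5],"fingers": 0.6},{"rotation": [0,0,0],"travel": [0,0,0.5],"fingers": 0.6},{"rotation": [0,0,0],"travel": [0,0,0.5],"fingers": 0.6},{"rotation": [0,0,0],"travel": [0,0,0.5],"fingers": 0.6},{"rotation": [0,0,0],"travel": [0,0,0.5],"fingers": 0.6},{"rotation": [0,0,0],"travel": [0,0,0.5],"fingers": 0.6},{"rotation": [0,0,0],"travel": [0,0,0.1],"fingers": 0.6},{"rotation": [0,0,0],"travel": [0,0,0],"fingers": 0.6}])

```text
time_s: 4.15
eef_pos: [0.5404, 0.2557, 0.0278]
tcp_rot: [-1.585, -2.71, 0.003]
force: [0.2, -0.2, 0.1]
opening: 0.034
```

Request:
drive_tool(commands=[{"rotation": [0,0,0],"travel": [0,0,0],"fingers": 1},{"rotation": [0,0,0],"travel": [0,0,0],"fingers": 1},{"rotation": [0,0,0],"travel": [0,0,0],"fingers": 1},{"rotation": [0,0,0],"travel": [0,0,0],"fingers": 1},{"rotation": [0,0,0],"travel": [0,0,0],"fingers": 1},{"rotation": [0,0,0],"travel": [0,0,0],"fingers": 1}], newtons=30)

```text
time_s: 4.65
eef_pos: [0.5414, 0.256, 0.0301]
tcp_rot: [1.585, 2.712, 0.001]
force: [-1.1, -1.2, 3.1]
opening: 0.0089
```

The grip is on the bar (opening about 9 mm). Next I pull along tool −y.

Request:
drive_tool(commands=[{"rotation": [0,0,0],"travel": [0,-0.3,0],"fingers": 1},{"rotation": [0,0,0],"travel": [0,-0.6,0],"fingers": 1},{"rotation": [0,0,0],"travel": [0,-0.6,0],"fingers": 1},{"rotation": [0,0,0],"travel": [0,-0.6,0],"fingers": 1},{"rotation": [0,0,0],"travel": [0,-0.6,0],"fingers": 1},{"rotation": [0,0,0],"travel": [0,-0.6,0],"fingers": 1},{"rotation": [0,0,0],"travel": [0,-0.6,0],"fingers": 1},{"rotation": [0,0,0],"travel": [0,-0.6,0],"fingers": 1},{"rotation": [0,0,0],"travel": [0,-0.6,0],"fingers": 1},{"rotation": [0,0,0],"travel": [0,-0.4,0],"fingers": 1}])

```text
time_s: 5.48
eef_pos: [0.446, 0.2022, 0.0301]
tcp_rot: [1.585, 2.71, 0.005]
force: [2.5, 1.3, 0.7]
opening: 0.0087
```

Request:
drive_tool(commands=[{"rotation": [0,0,0],"travel": [0,-0.3,0],"fingers": 1},{"rotation": [0,0,0],"travel": [0,-0.2,0],"fingers": 1},{"rotation": [0,0,0],"travel": [0,-0.2,0],"fingers": 1},{"rotation": [0,0,0],"travel": [0,0,0],"fingers": 1},{"rotation": [0,0,0],"travel": [0,0,0],"fingers": 1}])

```text
time_s: 5.9
eef_pos: [0.4332, 0.195, 0.0301]
tcp_rot: [1.586, 2.712, -0.0]
force: [-1.2, -1.0, 7.4]
opening: 0.0088
```

Request:
drive_tool(commands=[{"rotation": [0,0,0],"travel": [0,-0.1,0],"fingers": 1},{"rotation": [0,0,0],"travel": [0,-0.1,0],"fingers": 1},{"rotation": [0,0,0],"travel": [0,-0.1,0],"fingers": 1},{"rotation": [0,0,0],"travel": [0,0,0],"fingers": 1},{"rotation": [0,0,0],"travel": [0,0,0],"fingers": 1}])

```text
time_s: 6.32
eef_pos: [0.4325, 0.1946, 0.0302]
tcp_rot: [1.583, 2.706, 0.017]
force: [12.9, 6.3, -5.6]
opening: 0.0089
```

It is at the stop: 125 mm travelled with a 14 N reaction. I'll let go and rise.

Request:
drive_tool(commands=[{"rotation": [0,0,0],"travel": [0,0.2,0],"fingers": 0.6},{"rotation": [0,0,0],"travel": [0,0,0],"fingers": 0.6},{"rotation": [0,0,0],"travel": [0,0,0],"fingers": 0.6},{"rotation": [0,0,0],"travel": [0,0,0],"fingers": 0.6},{"rotation": [0,0,0],"travel": [0,0,0],"fingers": 0.6},{"rotation": [0,0,0],"travel": [0,0,-0.5],"fingers": 0.6},{"rotation": [0,0,0],"travel": [0,0,-1],"fingers": 0.6},{"rotation": [0,0,0],"travel": [0,0,-1],"fingers": 0.6},{"rotation": [0,0,0],"travel": [0,0,-1],"fingers": 0.6},{"rotation": [0,0,0],"travel": [0,0,-1],"fingers": 0.6}])

```text
time_s: 7.15
eef_pos: [0.4312, 0.1941, 0.121]
tcp_rot: [1.586, 2.712, 0.0]
force: [0.6, -0.2, 0.9]
opening: 0.034
```

Request:
drive_tool(commands=[{"rotation": [0,0,0],"travel": [0,0,-1],"fingers": 1},{"rotation": [0,0,0],"travel": [0,0,-1],"fingers": 1},{"rotation": [0,0,0],"travel": [0,0,-1],"fingers": 1},{"rotation": [0,0,0],"travel": [0,0,-1],"fingers": 1},{"rotation": [0,0,0],"travel": [0,0,-1],"fingers": 1},{"rotation": [0,0,0],"travel": [0,0,0],"fingers": 1},{"rotation": [0,0,0],"travel": [0,0,0],"fingers": 1}])

```text
time_s: 7.73
eef_pos: [0.4319, 0.1943, 0.2213]
tcp_rot: [1.585, 2.71, 0.004]
force: [-0.5, 0.6, -1.0]
opening: 0.0003
```

```bash
python3 - <<'E'
from h import *
import pickle
c=cam('wrist');save('wrist','w1');pickle.dump(c,open('w1.pkl','wb'));print(get_obs()['eef_pos'],get_obs()['force'])
im=save('scene','s1');save('top','t1')
E
```

```text
[0.43125478 0.19414429 0.21962612] [-0.41514964  0.61275669 -0.42312279]
```

View pics/w1.png

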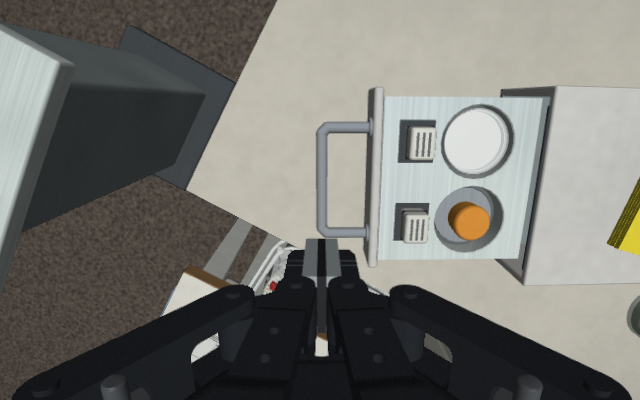

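The tray is out. The pale dish is in the left well, centred near (476,140), and the orange stopper is in the right one, near (470,220). The left key is near (423,143); I'll zoom in on it for its exact top.

```bash
python3 - <<'E'
from h import *
import pickle
c=pickle.load(open('w1.pkl','rb'))
w=cv2.imread('pics/w1.png')[90:260,310:510]
s=cv2.imread('pics/s1.png')[165:275,280:360]
cv2.imwrite('pics/c1.png',np.hstack([cv2.resize(w,(560,476),interpolation=2)[:440],cv2.resize(s,(240,330),interpolation=2)[:440] if 0 else np.vstack([cv2.resize(s,(240,330),interpolation=2),np.zeros((110,240,3),np.uint8)])]))
ex=np.array([.871,.491,0]);ey=np.array([-.491,.871,0])
bar=onz(c,322,180,.046);print('bar',bar)
for u,v,z in[(436,127,.072),(436,160,.072),(423,143,.072),(476,140,.048),(413,225,.072),(468,219,.034),(374,180,.054)]:
    P=onz(c,u,v,z);print(u,v,P.round(4),'unit rel bar',((P-bar)@ex).round(4),((P-bar)@ey).round(4))
E
```

```text
bar [0.4344371  0.19166493 0.046     ]
436 127 [0.4916 0.282  0.072 ] unit rel bar 0.0942 0.0506
436 160 [0.5071 0.2591 0.072 ] unit rel bar 0.0964 0.0231
423 143 [0.4895 0.2656 0.072 ] unit rel bar 0.0842 0.0374
476 140 [0.5377 0.2931 0.048 ] unit rel bar 0.1398 0.0376
413 225 [0.5221 0.2007 0.072 ] unit rel bar 0.0808 -0.0352
468 219 [0.5835 0.2265 0.034 ] unit rel bar 0.1469 -0.0428
374 180 [0.4747 0.2163 0.054 ] unit rel bar 0.0472 0.0017
```

View pics/c1.png

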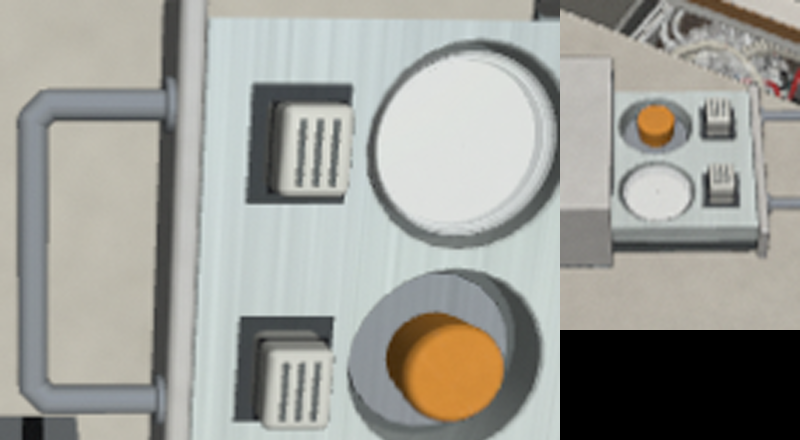

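Key-left's top measures 22 x 27.5 mm at z = 0.072 and lies 56 mm in front of the dish, as stated. Its centre is (0.4895, 0.2656). I'll move over it with shut fingers and come down to z ≈ 0.085.

Request:
drive_tool(commands=[{"rotation": [0,0,0],"travel": [0.34,0.86,0],"fingers": 1},{"rotation": [0,0,0],"travel": [0.34,0.86,0],"fingers": 1},{"rotation": [0,0,0],"travel": [0.34,0.86,0],"fingers": 1},{"rotation": [0,0,0],"travel": [0.34,0.86,0],"fingers": 1},{"rotation": [0,0,0],"travel": [0.34,0.86,0],"fingers": 1},{"rotation": [0,0,0],"travel": [0,0,1],"fingers": 1},{"rotation": [0,0,0],"travel": [0,0,1],"fingers": 1},{"rotation": [0,0,0],"travel": [0,0,1],"fingers": 1},{"rotation": [0,0,0],"travel": [0,0,1],"fingers": 1},{"rotation": [0,0,0],"travel": [0,0,1],"fingers": 1}])

```text
time_s: 8.72
eef_pos: [0.4886, 0.2656, 0.1165]
tcp_rot: [-1.585, -2.71, 0.004]
force: [0.3, 0.0, 0.2]
opening: 0.0003
```

Request:
drive_tool(commands=[{"rotation": [0,0,0],"travel": [0,0,0.8],"fingers": 1},{"rotation": [0,0,0],"travel": [0,0,0.7],"fingers": 1},{"rotation": [0,0,0],"travel": [0,0,0],"fingers": 1},{"rotation": [0,0,0],"travel": [0,0,0],"fingers": 1},{"rotation": [0,0,0],"travel": [0,0,0],"fingers": 1}])

```text
time_s: 9.13
eef_pos: [0.4898, 0.266, 0.0895]
tcp_rot: [-1.586, -2.712, 0.0]
force: [0.3, -0.4, 0.0]
opening: 0.0001
```

```bash
python3 - <<'E'
from h import *
import pickle
c=cam('wrist');save('wrist','w2');pickle.dump(c,open('w2.pkl','wb'));o=get_obs();print(o['eef_pos'],o['force'],o['opening'])
print(proj(c,[[.4895,.2656,.072],o['eef_pos']]))
E
```

```text
[0.49024797 0.2662349  0.09027393] [ 0.38588892 -0.13719109  1.0601201 ] -7.70087679583298e-06
[[321.28415886 242.66810659]
 [323.46148791 258.24247874]]
```

View pics/w2.png

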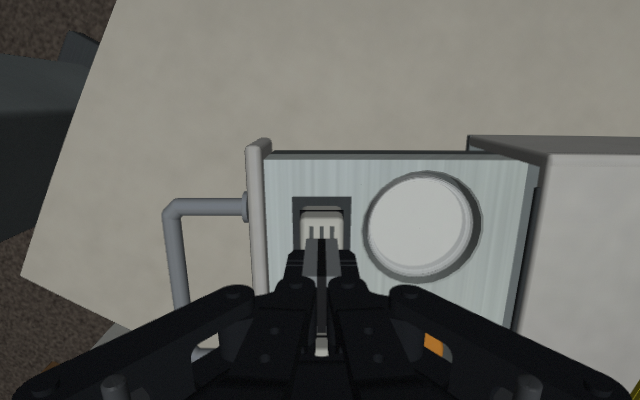

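The fingers are centred over the left key (column 322; the key spans columns 302–344). I'll go down in small steps.

Request:
drive_tool(commands=[{"rotation": [0,0,0],"travel": [0,0,0.3],"fingers": 1},{"rotation": [0,0,0],"travel": [0,0,0.3],"fingers": 1},{"rotation": [0,0,0],"travel": [0,0,0.1],"fingers": 1},{"rotation": [0,0,0],"travel": [0,0,0],"fingers": 1},{"rotation": [0,0,0],"travel": [0,0,0],"fingers": 1}])

```text
time_s: 9.6
eef_pos: [0.4895, 0.266, 0.0751]
tcp_rot: [-1.586, -2.712, 0.001]
force: [0.7, -0.1, -0.5]
opening: -0.0001
```

Request:
drive_tool(commands=[{"rotation": [0,0,0],"travel": [0,0,0.1],"fingers": 1},{"rotation": [0,0,0],"travel": [0,0,0],"fingers": 1},{"rotation": [0,0,0],"travel": [0,0,0],"fingers": 1}])

```text
time_s: 9.85
eef_pos: [0.4897, 0.2661, 0.0733]
tcp_rot: [-1.586, -2.712, -0.0]
force: [0.3, 0.2, 0.2]
opening: -0.0003
```

Request:
drive_tool(commands=[{"rotation": [0,0,0],"travel": [0,0,0.1],"fingers": 1},{"rotation": [0,0,0],"travel": [0,0,0],"fingers": 1},{"rotation": [0,0,0],"travel": [0,0,0],"fingers": 1}])

```text
time_s: 10.1
eef_pos: [0.4901, 0.2662, 0.0721]
tcp_rot: [1.585, 2.711, 0.002]
force: [-1.0, -0.4, 2.6]
opening: -0.0002
```

Request:
drive_tool(commands=[{"rotation": [0,0,0],"travel": [0,0,0.1],"fingers": 1},{"rotation": [0,0,0],"travel": [0,0,0],"fingers": 1},{"rotation": [0,0,0],"travel": [0,0,0],"fingers": 1}])

```text
time_s: 10.35
eef_pos: [0.4901, 0.2662, 0.0698]
tcp_rot: [1.585, 2.711, 0.002]
force: [0.2, -0.1, 4.3]
opening: -0.0002
```

Request:
drive_tool(commands=[{"rotation": [0,0,0],"travel": [0,0,0.1],"fingers": 1},{"rotation": [0,0,0],"travel": [0,0,0],"fingers": 1},{"rotation": [0,0,0],"travel": [0,0,0],"fingers": 1}])

```text
time_s: 10.6
eef_pos: [0.4901, 0.2662, 0.0676]
tcp_rot: [1.585, 2.711, 0.002]
force: [0.8, 0.4, 5.1]
opening: -0.0002
```

Contact came at z ≈ 0.072, as expected. There are about 5.5 mm left.

Request:
drive_tool(commands=[{"rotation": [0,0,0],"travel": [0,0,0.1],"fingers": 1},{"rotation": [0,0,0],"travel": [0,0,0.1],"fingers": 1},{"rotation": [0,0,0],"travel": [0,0,0.07],"fingers": 1},{"rotation": [0,0,0],"travel": [0,0,0],"fingers": 1},{"rotation": [0,0,0],"travel": [0,0,0],"fingers": 1},{"rotation": [0,0,0],"travel": [0,0,0],"fingers": 1}])

```text
time_s: 11.1
eef_pos: [0.4901, 0.2662, 0.0626]
tcp_rot: [1.585, 2.711, 0.002]
force: [-0.2, 0.6, 5.2]
opening: -0.0002
```

```bash
python3 - <<'E'
from h import *
F=[];Z=[]
ims=[]
for i in range(6):
    w=grab_frame('wrist');o=get_obs();F.append(o['force']);Z.append(o['eef_pos'][2])
s=save('scene','s2')[:,:,::-1];w=w[:,:,::-1];t=save('top','t2')[:,:,::-1]
print(np.mean(F,0),np.mean(Z),o['time_s'])
r=lambda a,W,H:cv2.resize(a,(W,H),interpolation=2)
cv2.imwrite('pics/c2.png',np.hstack([r(w[110:330,230:500],540,440),np.vstack([r(s[165:275,280:345],260,440)])]))
E
```

```text
[-0.47973171 -0.09524946  6.09894739] 0.06260886915905499 11.4
```

View pics/c2.png

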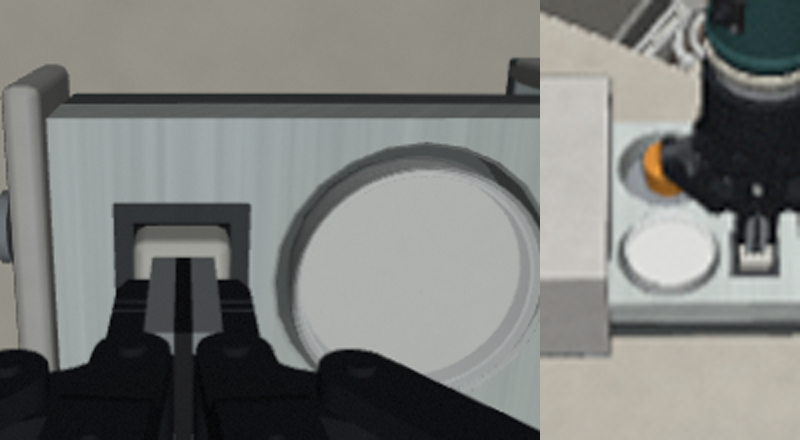

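The left key is about 10 mm down: z = 0.0626, and 6.1 N matches its spring at half travel. The dish stands level and raised in its well, and the stopper is still in the other. I'm handing it in.

```bash
python3 -c "
from rig import *
o=get_obs();print(o['eef_pos'],o['force']);print(hand_in())"
```

```text
[0.49013103 0.26621341 0.0626255 ] [-0.30312454  0.21929987  6.51352133]
the job is handed in; nothing more can be done
None
```

I pulled the tray out to its stop, let go of the handle, and pushed the left key, in front of the petri dish, half-way down. The arm was still holding it there at hand-in, about 11.5 s into the 45 s limit.

- **Tray:** it travelled 125 mm and met a 14 N reaction at the stop. I did not measure its position again after letting go, but the pushing forces sideways were under 1 N.
- **Key:** contact came at z ≈ 0.072 and the fingers ended at z = 0.0626, which is 9.4 to 10 mm down. The mean force of 6.1 N agrees with the spring at 10 mm. The black line was hidden by the fingers, so I could not check it against the deck.
- **Dish and stopper:** the last picture shows the dish raised, level and centred in its well, with the stopper still in the other. I never touched the other key, which was hidden in that picture.
- **Things standing around:** I travelled well above them and felt no contact on the way, but did not measure their positions at the end.

The position of the handle from the top camera alone was up to 16 mm off in height. The wrist and scene cameras together gave 46.7 mm, against 46 mm in the text, so I used those. No other check disagreed.

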